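Hang the transformer plate level on the bench stand

TASK

Take the red L-shaped plate with its transformer out of the card holder and hang it on the headed pin of the bench stand, through whichever of its six holes lets it hang level, ready for its terminals to be worked on. The pin was only set by hand, so feel for it gently and work the hole over its head without ever pressing on it by more than about a kilo. Leave the plate hanging still and free between head and collar, and everything else on the bench where it is.

Things in the scene. Friction and masses are not known exactly. Their poses are not given: they have to be found in the camera images.
- plate: Red flat L-plate, 4 mm thick, upright in the holder. Origin: mid-thickness on its lower edge, below hole 3; x normal to it, y along it towards the foot of the L, z up. Tall part y -45 to +55, z 0 to 140 mm; foot y +55 to +95, z 0 to 48 mm. Six 9 mm holes in a row at z = 112 mm; the strip above is for gripping. Bare plate: 170 g, centre of mass at y = 13.5, z = 63.5 mm.
- transformer_mid (a point): Centre of the dark transformer with yellow winding (200 g, 36 mm wide and high, 22 mm out on both faces alike), bolted fast in the slot low on the plate, at plate z = 26 mm. Where along the slot (plate y -15 to +62 mm) it sits differs each time, and with it the plate's balance.
- hole1 (a point): Centre of hole 1, 9 mm, through the plate at plate y = -24 mm, z = 112 mm, 28 mm below the top edge (farthest from the foot).
- hole2 (a point): Centre of hole 2, 9 mm, through the plate at plate y = -12 mm, z = 112 mm, 28 mm below the top edge.
- hole3 (a point): Centre of hole 3, 9 mm, through the plate at plate y = 0 mm, z = 112 mm, 28 mm below the top edge.
- hole4 (a point): Centre of hole 4, 9 mm, through the plate at plate y = 12 mm, z = 112 mm, 28 mm below the top edge.
- hole5 (a point): Centre of hole 5, 9 mm, through the plate at plate y = 24 mm, z = 112 mm, 28 mm below the top edge.
- hole6 (a point): Centre of hole 6, 9 mm, through the plate at plate y = 36 mm, z = 112 mm, 28 mm below the top edge (on the foot's side).
- holder: Fixed card holder: black base bar 64 x 180 x 10 mm, an aluminium grooved upright at each end (80 mm high at -y, 48 mm at +y). Origin: centre of its underside, y along the bar. The plate stands in both grooves (0.8 mm play each side), lower edge 10 mm above the bench, origin at holder y = -25 mm; drawn straight up it is clear after 70 mm.
- stand: Fixed bench stand: dark cast foot, chromed column (axis at x = 125 mm, 240 mm high), brass clamp 26 x 24 x 24 mm round the column carrying a horizontal pin that points to -x. Origin: on the bench below the pin's nominal tip; x from the tip towards the column, z up. The pin, once threaded, must carry the plate between its head and collar.
- pin_nominal (a point): Nominal tip of the pin, 215 mm above the bench; axes as the stand's. From the tip along +x: nose cone 5.5 to 7 mm diameter over 3 mm, 7 mm head to x = 10, 4 mm pin to the 16 mm collar at x = 51 mm, then 10 mm rod. Set by hand, NOT measured: the real pin is up to 7 mm higher or lower and turned up to 0.036 rad about the column (tip up to 4.5 mm sideways). It is rigid.
- flux_jar: Small amber jar, 38 mm across, 45 mm high, standing on the bench; bystander, leave alone.
- tip_tin: Small open steel tin, 44 mm across, 18 mm high; bystander, leave alone.
- solder_spool: Aluminium-grey spool, 52 mm across, 42 mm high, standing on end; bystander, leave alone.
- pcb: Small blue circuit board, 55 x 40 mm, about 10 mm high with its parts, lying at the left; bystander, leave alone.
- cutters: Side cutters with blue handles, 95 mm long, lying at the right; bystander, leave alone.
There are look-alikes about, which are no part of the job. What is shaped like the holder but green or purple is not meant.

How it is judged:
By the outcome, as a careful person would: the job done as asked, in the order asked, and still so for the second after the job is handed in, with the robot touching nothing.
It also fails if it takes over 64 s, if anything falls off the work surface, if the arm or the gripper's body presses on something with over 40 N, if the wrist force passes 120 N, or if a joint passes its speed limit or range.

ROBOT

A 6-joint arm with a two-finger parallel gripper is mounted at the origin on the work surface. World frame = base frame: x ahead of the robot, y to its left, z up, the work surface at z = 0. Lengths are in m, angles in degrees, forces in N, time in s.
With the tool pointing down it reaches from about 0.375 to 0.9 m from the base axis. Payload 3.1 kg.
Tool frame: the origin (TCP) lies at the very end of the fingers, on their centre line; the grasp point (between the pads) lies behind it (bot.grip_depth is the z of the grasp point in the tool frame, in m); z points along the fingers, y is the direction in which the jaws open and shut (so a half turn about z gives the same grasp; the last joint's range is limited). The gripper opens to 87 mm and grips with 3 to 60 N. Pads are 19 mm wide; open, the fingers measure 117 mm over their backs; the gripper's body (75 mm by 190 mm) begins 51 mm behind the grasp point.
Start: joints at [60.648, 30.224, 82.088, -0, 67.689, -10.227], TCP at [0.205, 0.59, 0.223] pointing down, gripper open.
Joint ranges: [-176.69, 176.69], [-43.24, 126.21], [12.49, 139.97], [-82, 262], [0, 151.66], [-163.58, 163.58]. Speed limits (degrees/s): [159.86, 159.86, 180, 180, 180, 180].

INTERFACE

Orientations are given as a 3x3 rotation matrix whose columns are the frame's x, y, z axes.
In Python, from rig import bot, vision gives the robot as it stands. The module is installed in compiled form; this text tells all that it offers.
- The arm moves only by the shell command python3 -m jog 'ROWS'. ROWS is JSON, a list of rows, each a list of 3 entries, a list of its own where there are three numbers: the shift along the tool's x, y, z in mm, then the turn, a rotation vector about the tool's x, y, z in degrees, then the closure, from 0 (fully open) to 1 (shut). In form: [[[dx, dy, dz], [wx, wy, wz], fingers], ...]. A call has 1 to 12 rows; each row is the pose to reach, as a shift and turn from the pose commanded when the call began, along the tool's axes at that moment; what a row does not reach only later rows make up. A row lasts 1/12 s, in which the tool goes at most 41.7 mm and 7.16 degrees, less where a joint would pass 70% of its speed; a pose out of reach is approached as far as the arm can. A call with a gripper value outside its range is refused whole. The fingers move at their own pace and stop on an object; the grip force is fixed at half the most. Time passes only in rows, so rows that repeat a pose let the fingers close. It gives the time, the measured TCP pose, the force and the opening at its end, in the units of the state.
- bot.read_state(): the state, without advancing time (a new reading comes with each control period).
- vision.capture(name): name is "scene" or "top" or "wrist"; returns the picture (384x512x3 uint8, red, green, blue); there is no depth.
- vision.camera_info(name): a dict with "intrinsics" (3x3 intrinsics, pixels), "dist" ([k1, k2, p1, p2, k3] as OpenCV has them; the pictures are not rectified), "camera_from_world" (4x4, takes a point from world to camera coordinates); the wrist camera has in their place "mount" (4x4, takes a point from camera to tool coordinates, whose origin is the TCP and whose axes are the flange's). Camera axes: x right, y up, looking along -z (the intrinsics and any distortion apply to the point x, -y, -z); pixel columns grow to the right and rows downward; lengths in m; the calibration is good to about 2 mm. A picture is of the moment at which its call begins: read the wrist's pose just before it. camera_info takes no time and is no camera call.
- bot.hand_in(): hands the job in, once; it reports no verdict.
The state is a dict: "time_s": time; "joint_positions": joint angles; "qvel": joint speeds; "tau": joint torques, N m; "position": TCP position; "tcp_rot": TCP orientation; "force": force on the tool from outside, world axes, zero at the start; "moment": the same for the moment, N m; "opening": opening from 0.0 (shut) to 1.0 (fully open).
Only numpy, scipy, OpenCV 4.12 (cv2) and the standard library are available. Lean on these libraries where they do the work, as an engineer would, in place of code of your own. Each camera call takes 0.05 s, during which the arm holds its last target. There are 200 camera calls.

## Working session

There is one attempt and no reset: what is moved stays moved. The work goes in short steps, Python scripts to look and compute and a shell command to move; the robot and the scene stay as the last step left them, time stands still between calls to the robot, and variables do not carry over. Pictures are saved under pics/ and viewed, about 8 in all and at most 12, crops included, and the job is handed in when it is done.

```bash
mkdir -p pics; python3 - <<'E'
from rig import bot, vision
import cv2,numpy as np
s=bot.read_state();print(s);print(bot.grip_depth)
for n in("scene","top"):
    im=vision.capture(n);cv2.imwrite(f"pics/{n}0.png",cv2.resize(im[:,:,::-1],(800,600),interpolation=cv2.INTER_CUBIC)); np.save(f"pics/{n}0.npy",im)
    print(vision.camera_info(n))
print(vision.camera_info("wrist"))
E
```

```text
{'time_s': 0.0, 'joint_positions': array([ 6.06469307e+01,  3.02783495e+01,  8.21571667e+01,  1.11121499e-04,
        6.76892553e+01, -1.02283081e+01]), 'qvel': array([-0.01882618,  0.02673945,  0.11149025,  0.03107734,  0.04336227,
       -0.02513314]), 'tau': array([-3.53522619e-04, -4.40043819e+01, -1.76588559e+01,  6.33081933e-02,
        5.83057653e-02, -1.45943736e-04]), 'position': array([0.20437966, 0.58985508, 0.22157392]), 'tcp_rot': array([[-9.44806962e-01,  3.27625795e-01, -1.06903604e-03],
       [ 3.27627309e-01,  9.44805137e-01, -1.89721189e-03],
       [ 3.88455193e-04, -2.14274440e-03, -9.99997629e-01]]), 'force': array([-0.64788654, -0.38621422,  0.97891618]), 'moment': array([ 0.03244453, -0.01259526,  0.03927164]), 'opening': 0.9986205685218085}
-0.0187
{'intrinsics': array([[388.19450217,   0.        , 257.68741785],
       [  0.        , 388.19450217, 197.76934296],
       [  0.        ,   0.        ,   1.        ]]), 'dist': array([-0.07711161,  0.        ,  0.        ,  0.        ,  0.        ]), 'camera_from_world': array([[ 0.03151067,  0.99944533, -0.010775
[... 715 characters left out ...]
.54863026e+00],
       [ 0.00000000e+00,  0.00000000e+00,  0.00000000e+00,
         1.00000000e+00]])}
{'intrinsics': array([[325.10271   ,   0.        , 253.88337685],
       [  0.        , 325.10271   , 192.23291709],
       [  0.        ,   0.        ,   1.        ]]), 'dist': array([0.01151226, 0.        , 0.        , 0.        , 0.        ]), 'mount': array([[-4.89084386e-04,  9.62168477e-01,  2.72454734e-01,
         7.43523072e-02],
       [ 9.99999869e-01,  4.29414482e-04,  2.78634336e-04,
         1.81345785e-04],
       [ 1.51097166e-04,  2.72454835e-01, -9.62168561e-01,
        -1.63169909e-01],
       [ 0.00000000e+00,  0.00000000e+00,  0.00000000e+00,
         1.00000000e+00]])}
```

View pics/scene0.png

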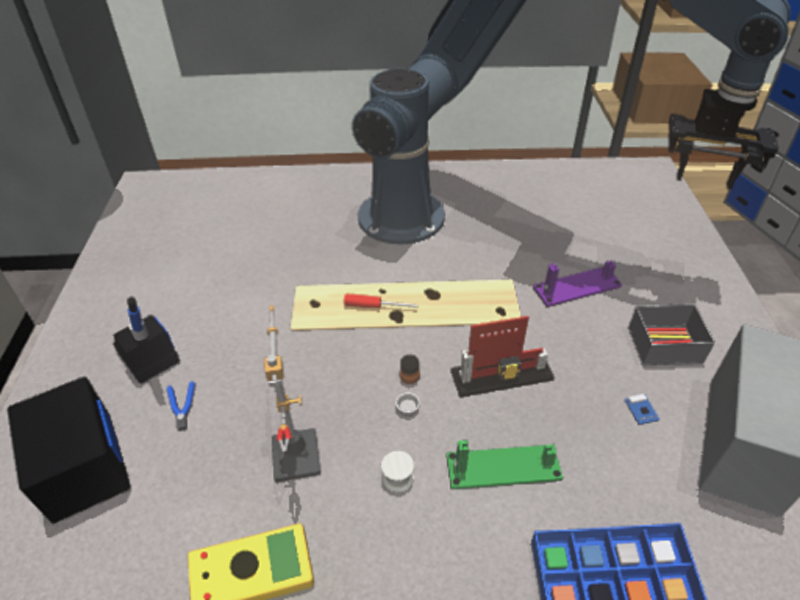

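View pics/top0.png

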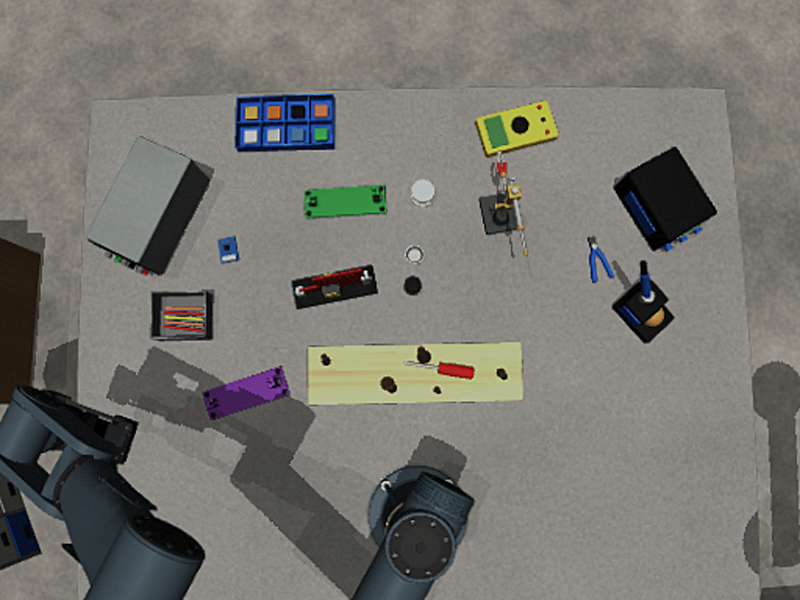

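The scene shows the holder with the plate at about (505,355), the stand at about (290,440) with its pin pointing at the robot, and green and purple decoys. The top view agrees. I'll enlarge the parts that matter.

```bash
python3 - <<'E'
import cv2,numpy as np
s=np.load("pics/scene0.npy")[:,:,::-1];t=np.load("pics/top0.npy")[:,:,::-1]
def crop(im,x,y,w,h,W,H):return cv2.resize(im[y:y+h,x:x+w],(W,H),interpolation=cv2.INTER_CUBIC)
# scene plate x285-360,y198-254 ; scene stand x165-210,y190-330
a=crop(s,285,198,80,60,400,300); b=crop(t,180,160,80,60,400,300)
c=crop(s,150,190,80,60,400,300); c2=crop(t,290,100,80,60,400,300)
cv2.imwrite("pics/crops.png",np.vstack([np.hstack([a,b]),np.hstack([c,c2])]))
E
```

```text
(no output)
```

View pics/crops.png

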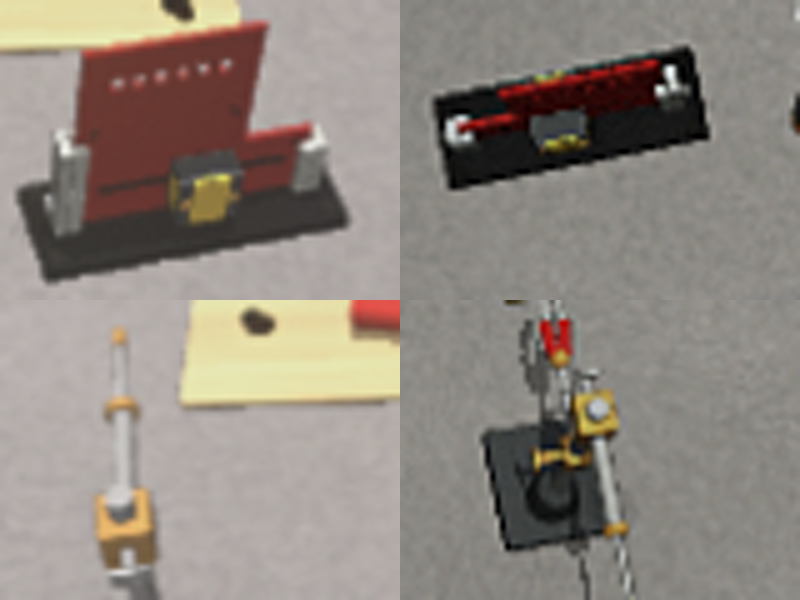

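Crops (5x): plate top corners at (83,52) and (266,24), holes from (118,84) to (226,66), transformer at about (207,187). The pin head is at about (119,33), the collar at (121,105) and the clamp at (125,225). Next I fit the holder and pin poses from both views.

```bash
cat > h.py <<'E'
import numpy as np,cv2
from rig import bot,vision
from scipy.optimize import least_squares
def proj(P,cw,K,d):
    P=np.atleast_2d(P);c=P@cw[:3,:3].T+cw[:3,3]
    c=c*[1,-1,-1]
    return cv2.projectPoints(c.reshape(-1,1,3),np.zeros(3),np.zeros(3),K,d)[0].reshape(-1,2)
def cam(n,st=None):
    i=vision.camera_info(n);
    if n=="wrist":
        T=np.eye(4);T[:3,:3]=st["tcp_rot"];T[:3,3]=st["position"]
        return np.linalg.inv(T@i["mount"]),np.array(i["intrinsics"]),np.array(i["dist"])
    return np.array(i["camera_from_world"]),np.array(i["intrinsics"]),np.array(i["dist"])
def tri(obs,x0):  # obs list of (cam, uv)
    f=lambda p:np.concatenate([(proj(p,*c)[0]-uv) for c,uv in obs])
    r=least_squares(f,x0);return r.x,np.abs(r.fun).max()
def Rz(a):c,s=np.cos(a),np.sin(a);return np.array([[c,-s,0],[s,c,0],[0,0,1]])
E
python3 - <<'E'
from h import *
S,T=cam("scene"),cam("top")
px=lambda o,u:np.array(o)+(np.array(u)+.5)/5-.5
so,to=(285,198),(180,160)
# holder frame (mm): plate point (y,z) -> (0,y-25,z+10)
obs=[(S,so,(83,52),(0,-70,150)),(S,so,(266,24),(0,30,150)),(S,so,(312,126),(0,70,58)),
(S,so,(118,84),(0,-49,122)),(S,so,(226,66),(0,11,122)),
(S,so,(48,281),(32,-90,0)),(S,so,(18,188),(-32,-90,10)),(S,so,(345,213),(32,90,10)),
(T,to,(33,97),(32,90,10)),(T,to,(292,47),(32,-90,10)),(T,to,(308,135),(-32,-90,10)),(T,to,(50,188),(-32,90,0)),
(T,to,(260,62),(0,-70,150)),(T,to,(100,94),(0,30,150))]
def f(p):
    return np.concatenate([proj(Rz(p[2])@np.array(q)/1e3+[p[0],p[1],0],*c)[0]-px(o,u) for c,o,u,q in obs])
r=least_squares(f,[.45,.15,.1],loss="soft_l1");print("holder",r.x,np.degrees(r.x[2]));print(f(r.x).reshape(-1,2).round(1).tolist())
p=r.x
for ty in range(-15,63,11):
    for c,o in((S,so),(T,to)):
        q=[Rz(p[2])@np.array(v)/1e3+[p[0],p[1],0] for v in [(22,ty-25-18,54),(22,ty-25+18,54),(22,ty-25,36),(-22,ty-25-18,54),(-22,ty-25+18,54),(-22,ty-25,36)]]
        print(ty,((proj(q,*c)-o)*5+2).round(0).astype(int).tolist())
so=(150,190)
col,e=tri([(S,px(so,(121,105))),(T,px((290,100),(217,228)))],[.5,-.2,.2]);print("collar",col,e)
tip,e=tri([(S,px(so,(119,33))),(T,np.array([527,254])*.64)],[.5,-.2,.2]);print("tip rough",tip,e)
cl,e=tri([(S,px(so,(125,220))),(T,px((290,100),(197,113)))],[.5,-.2,.2]);print("clamp/knob",cl,e)
t=np.load("pics/top0.npy")[:,:,::-1];s=np.load("pics/scene0.npy")[:,:,::-1]
a=cv2.resize(t[125:185,305:365],(400,400),interpolation=cv2.INTER_CUBIC)
b=cv2.resize(s[190:250,145:205],(400,400),interpolation=cv2.INTER_CUBIC)
cv2.imwrite("pics/pin.png",np.hstack([a,b]))
E
```

```text
holder [0.49075413 0.17157314 0.17859106] 10.23251426363411
[[-0.4, 0.4], [-0.2, -0.2], [-0.4, -0.0], [-0.4, -0.1], [-0.4, -0.1], [-0.7, 0.7], [-0.6, -0.5], [1.1, 0.8], [-0.6, 0.1], [-0.5, -0.3], [-0.1, 0.4], [-0.3, 0.5], [-0.7, -0.0], [-0.4, -0.1]]
-15 [[102, 200], [165, 189], [131, 215], [79, 140], [141, 129], [107, 155]]
-15 [[241, 58], [188, 68], [217, 68], [254, 122], [200, 133], [229, 132]]
-4 [[121, 196], [184, 185], [150, 211], [98, 136], [159, 126], [126, 152]]
-4 [[225, 61], [172, 72], [201, 71], [238, 126], [184, 136], [213, 135]]
7 [[141, 193], [203, 182], [169, 208], [117, 133], [178, 122], [144, 148]]
7 [[209, 64], [155, 75], [185, 74], [221, 129], [168, 140], [197, 138]]
18 [[160, 189], [222, 178], [188, 204], [135, 130], [196, 119], [163, 145]]
18 [[192, 68], [139, 78], [168, 77], [205, 132], [151, 143], [181, 141]]
29 [[179, 186], [241, 175], [206, 201], [154, 126], [215, 116], [181, 142]]
29 [[176, 71], [123, 82], [152, 81], [188, 136], [135, 146], [164, 145]]
40 [[198, 183], [260, 171], [225, 198], [173, 123], [233, 113], [200, 139]]
40 [[160, 74], [106, 85], [136, 84], [172, 139], [118, 150], [148, 148]]
51 [[217, 179], [279, 168], [244, 194], [191, 120], [252, 109], [218, 135]]
51 [[143, 77], [90, 88], [120, 87], [156, 142], [102, 153], [132, 151]]
62 [[236, 176], [298, 165], [263, 191], [210, 117], [270, 106], [236, 132]]
62 [[127, 81], [74, 91], [104, 90], [139, 145], [86, 156], [116, 154]]
collar [ 0.56512781 -0.20472473  0.22248802] 0.48756457434717504
tip rough [ 0.51299028 -0.21403847  0.21779245] 1.10823903984857
clamp/knob [ 0.63544111 -0.19475706  0.22407155] 0.8008001713131989
```

View pics/pin.png

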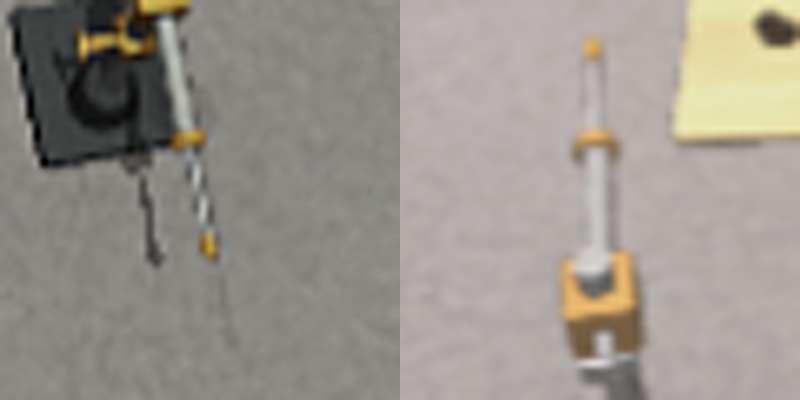

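Fit: holder at (0.491, 0.172), yaw 10.2°. The transformer is at plate y ≈ 30, so the centre of mass is at y ≈ 22.4 and hole 5 is the one. The second crop shows the pin head at (209,245) in the top view and (192,47) in the scene view. I refine the pin and move above the plate.

```bash
python3 - <<'E'
from h import *
S,T=cam("scene"),cam("top")
k=lambda o,u:np.array(o)+(np.array(u)+.5)*.15-.5
for n,s,t in(("head",(192,47),(209,245)),("collar",(197,143),(188,140)),("rodend",(195,262),(160,5))):
    print(n,tri([(S,k((145,190),s)),(T,k((305,125),t))],[.5,-.2,.2]))
E
python3 -m jog '[[[-408,-302,-30],[0,0,60.7],0],[[-408,-302,-30],[0,0,60.7],0],[[-408,-302,-30],[0,0,60.7],0],[[-408,-302,-30],[0,0,60.7],0],[[-408,-302,-30],[0,0,60.7],0],[[-408,-302,-30],[0,0,60.7],0],[[-408,-302,-30],[0,0,60.7],0],[[-408,-302,-30],[0,0,60.7],0],[[-408,-302,-30],[0,0,60.7],0],[[-408,-302,-30],[0,0,60.7],0],[[-408,-302,-30],[0,0,60.7],0],[[-408,-302,-30],[0,0,60.7],0]]'
```

```text
head (array([ 0.51667215, -0.21191133,  0.21990765]), np.float64(0.40950322412726337))
collar (array([ 0.56449209, -0.20437999,  0.22032616]), np.float64(0.47479786608522545))
rodend (array([ 0.62517454, -0.19544688,  0.22787203]), np.float64(0.18710688001391418))
time_s: 1.1
position: [0.4869, 0.1766, 0.2519]
tcp_rot: [[-0.176, 0.984, -0.001], [0.984, 0.176, 0.0], [0.0, -0.001, -1.0]]
force: [0.5, 0.9, -0.1]
opening: 0.996
```

```bash
python3 - <<'E'
from h import *
s=bot.read_state();im=vision.capture("wrist");np.savez("pics/w1.npz",im=im,p=s["position"],R=s["tcp_rot"])
print(s["position"],s["tcp_rot"].round(4).tolist(),s["force"])
cv2.imwrite("pics/w1.png",cv2.resize(im[:,:,::-1],(800,600),interpolation=cv2.INTER_CUBIC))
c=cam("wrist",s);R=Rz(.1786);o=np.array([.4908,.1716,0])
for q in [(0,-70,150),(0,30,150),(0,-1,150),(22,-13,54),(22,23,54),(-22,-13,54),(-22,23,54)]:print(q,(proj(R@np.array(q)/1e3+o,*c)[0]*1.5625).round())
E
```

```text
[0.48694322 0.17656827 0.25194602] [[-0.1765, 0.9843, -0.0007], [0.9843, 0.1765, 0.0001], [0.0002, -0.0007, -1.0]] [ 0.46370071  0.92741751 -0.05410675]
(0, -70, 150) [402. 424.]
(0, 30, 150) [402. 255.]
(0, -1, 150) [402. 311.]
(22, -13, 54) [431. 288.]
(22, 23, 54) [431. 240.]
(-22, -13, 54) [371. 289.]
(-22, 23, 54) [370. 240.]
```

View pics/w1.png

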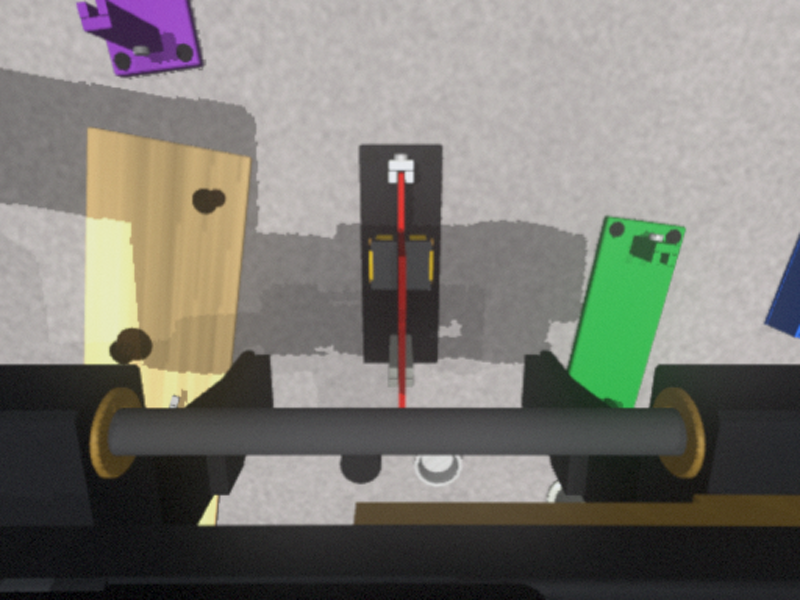

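The wrist view shows the plate line at column 402 exactly as predicted, and the transformer on rows 236–290, which puts its centre at plate y ≈ 31. Hole 5 is confirmed. I descend, stop 17–18 mm over the top edge, and close.

```bash
python3 -m jog '[[[-6.6,2.9,0],[0,0,0],0],[[-6.6,2.9,30],[0,0,0],0],[[-6.6,2.9,60],[0,0,0],0.3],[[-6.6,2.9,90],[0,0,0],0.4],[[-6.6,2.9,105],[0,0,0],0.5],[[-6.6,2.9,114],[0,0,0],0.6],[[-6.6,2.9,119],[0,0,0],0.7],[[-6.6,2.9,119],[0,0,0],0.7],[[-6.6,2.9,119],[0,0,0],0.7]]'
```

```text
time_s: 1.9
position: [0.4908, 0.173, 0.1337]
tcp_rot: [[-0.177, 0.984, 0.001], [0.984, 0.177, 0.0], [0.0, 0.001, -1.0]]
force: [0.5, 0.0, -0.1]
opening: 0.554
```

```bash
python3 -m jog '[[[0,0,0],[0,0,0],0.85],[[0,0,0],[0,0,0],1],[[0,0,0],[0,0,0],1],[[0,0,0],[0,0,0],1],[[0,0,0],[0,0,0],1],[[0,0,0],[0,0,0],1],[[0,0,0],[0,0,0],1],[[0,0,0],[0,0,0],1]]'
```

```text
time_s: 2.57
position: [0.4905, 0.1725, 0.1332]
tcp_rot: [[-0.177, 0.984, 0.0], [0.984, 0.177, -0.0], [-0.0, 0.0, -1.0]]
force: [-0.5, -0.3, 1.6]
opening: 0.045
```

```bash
python3 -m jog '[[[0,0,-2],[0,0,0],1],[[0,0,-6],[0,0,0],1],[[0,0,-15],[0,0,0],1],[[0,0,-25],[0,0,0],1],[[0,0,-40],[0,0,0],1],[[0,0,-55],[0,0,0],1],[[0,0,-70],[0,0,0],1],[[0,0,-85],[0,0,0],1],[[0,0,-100],[0,0,0],1],[[0,0,-103],[0,0,0],1],[[0,0,-103],[0,0,0],1],[[0,0,-103],[0,0,0],1]]'; python3 -c "
from rig import bot
s=bot.read_state();print(s['position'],s['tcp_rot'],s['force'],s['moment'],s['joint_positions'])"
```

```text
time_s: 3.57
position: [0.49, 0.1725, 0.236]
tcp_rot: [[-0.177, 0.984, -0.0], [0.984, 0.177, -0.0], [0.0, -0.0, -1.0]]
force: [0.5, -0.3, -4.2]
opening: 0.043
[0.49000214 0.17245579 0.23603364] [[-1.76674772e-01  9.84269220e-01 -3.55971021e-04]
 [ 9.84269285e-01  1.76674764e-01 -5.38857277e-05]
 [ 9.85303300e-06 -3.59891591e-04 -9.99999935e-01]] [ 0.51161425 -0.34643165 -4.1725479 ] [-0.05614081  0.06011596 -0.05414878] [ 7.05161214e+00  2.11293767e+01  9.61954649e+01 -6.30479926e-04
  6.26957788e+01 -3.12423290e+00]
```

```bash
python3 -m jog '[[[-8,-2,0],[0,0,0],1],[[-28,-6,0],[0,0,0],1],[[-60,-14,0],[0,0,0.2],1],[[-98,-22,0],[0,0,0.4],1],[[-137,-31,0],[0,0,0.6],1],[[-176,-40,0],[0,0,0.7],1],[[-215,-49,0],[0,0,0.8],1],[[-254,-58,0],[0,0,0.9],1],[[-293,-67,0],[0,0,1],1],[[-330,-75,2],[0,0,1.1],1],[[-358,-82,4],[0,0,1.2],1],[[-374,-85,5],[0,0,1.2],1]]'; python3 -m jog '[[[-6,-1.4,0],[0,0,0],1],[[-6,-1.4,0],[0,0,0],1],[[-6,-1.4,0],[0,0,0],1],[[-6,-1.4,0],[0,0,0],1]]'
python3 - <<'E'
from h import *
s=bot.read_state();im=vision.capture("wrist");sc=vision.capture("scene");tp=vision.capture("top");np.savez("pics/w2.npz",w=im,s=sc,t=tp,p=s["position"],R=s["tcp_rot"])
print(s["position"],s["tcp_rot"].round(4).tolist(),s["force"])
a=cv2.resize(im[130:310,150:390,::-1],(800,600),interpolation=cv2.INTER_CUBIC);
S=cam("scene");print(proj([[.4722,-.2189,.22],[.5117,-.2127,.22]],*S),proj([[.4722,-.2189,.22],[.5117,-.2127,.22]],*cam("top")))
b=cv2.resize(sc[170:230,135:215,::-1],(800,600),interpolation=cv2.INTER_CUBIC)
cv2.imwrite("pics/w2.png",a);cv2.imwrite("pics/s2.png",b)
E
```

```text
time_s: 4.57
position: [0.4717, -0.2148, 0.2298]
tcp_rot: [[-0.153, 0.988, -0.002], [0.988, 0.153, -0.001], [-0.001, -0.002, -1.0]]
force: [1.2, 0.5, -3.6]
opening: 0.042
time_s: 4.9
position: [0.4719, -0.2151, 0.2306]
tcp_rot: [[-0.157, 0.988, -0.001], [0.988, 0.157, 0.002], [0.002, -0.001, -1.0]]
force: [-0.3, 0.9, -3.7]
opening: 0.041
[ 0.47186154 -0.21506659  0.23061086] [[-0.1571, 0.9876, -0.0015], [0.9876, 0.1571, 0.0018], [0.002, -0.0012, -1.0]] [-0.27735075  0.89084707 -3.67008354]
[[172.41318129 183.99118069]
 [172.96043372 195.13955178]] [[338.52910078 176.13935461]
 [335.85898996 163.02400624]]
```

View pics/w2.png

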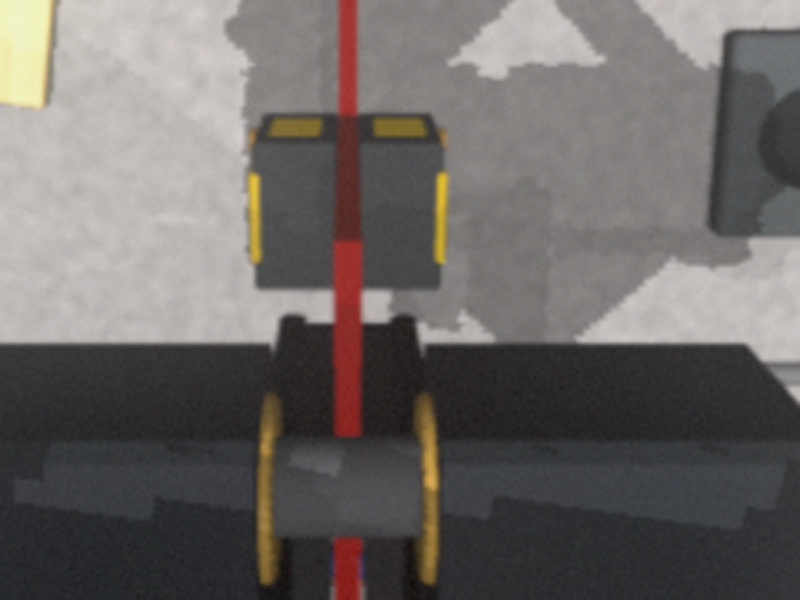

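View pics/s2.png

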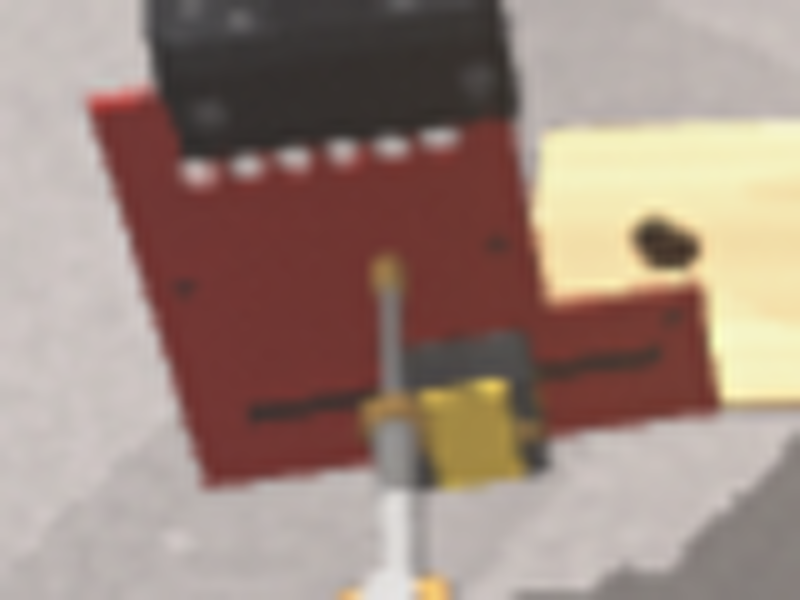

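The wrist view shows the plate gripped square, but the gripper body hides the pin. The scene crop shows holes 1–6 from (198,173) to (439,137), with hole 5 at (391,146). The pin head is at (387,272) and the collar at (390,408). I compute the relative offset in the same view.

```bash
python3 - <<'E'
from h import *
d=np.load("pics/w2.npz");R=d["R"];p=d["p"];S,T=cam("scene"),cam("top")
k=lambda u:np.array([135,170])+(np.array(u)+.5)/10-.5
obs=np.array([k(u) for u in [(198,173),(247,165),(294,157),(343,151),(391,146),(439,137)]])
# fit hole row in tool: x offset, z offset, tilt with scene (front face of plate y=+2mm)
pts=lambda x,z,a:np.array([p+R@(np.array([x+(i-4)*12*np.cos(a),1,z+(i-4)*12*np.sin(a)])/1e3) for i in range(6)])
pr=proj(pts(-1.9,11.2,0),*S);print("proj-obs holes",(pr-obs).round(2).tolist())
bS=(pr-obs).mean(0)
hs=k((387,272));cs=k((390,408))
kt=lambda u:np.array([305,125])+(np.array(u)+.5)*.15-.5
for bT in((0,0),(-.45,.05)):
    h,e=tri([(S,hs+bS),(T,kt((209,245))+bT)],[.5,-.2,.2]);c,e2=tri([(S,cs+bS),(T,kt((188,140))+bT)],[.5,-.2,.2])
    print("head",h,e,"collar",c,e2,"yaw",np.degrees(np.arctan2(c[1]-h[1],c[0]-h[0])),"len",np.linalg.norm(c-h))
    hole=p+R@np.array([-1.9,0,11.2])/1e3;print("head rel hole, tool axes mm",(R.T@(h-hole)*1e3).round(1),"collar",(R.T@(c-hole)*1e3).round(1))
E
```

```text
proj-obs holes [[-0.47, 0.26], [-0.51, 0.38], [-0.36, 0.5], [-0.42, 0.42], [-0.39, 0.25], [-0.37, 0.47]]
head [ 0.51703117 -0.21290553  0.21857142] 0.15197364973522554 collar [ 0.56446    -0.20566696  0.22133635] 0.004612308973037216 yaw 8.677501361865865 len 0.0480576376618108
head rel hole, tool axes mm [-3.1 45.   0.8] collar [-3.4 92.9 -2. ]
head [ 0.51702342 -0.21237954  0.21852237] 0.11980963300584335 collar [ 0.56445553 -0.20516481  0.22129234] 0.2851098250547466 yaw 8.648762940696693 len 0.04805757301126375
head rel hole, tool axes mm [-2.6 45.   0.8] collar [-2.9 93.  -2. ]
```

```bash
python3 -m jog '[[[-2.8,4,-0.3],[0,0,0],1],[[-2.8,10,-0.3],[0,0,0],1],[[-2.8,16,-0.3],[0,0,0],1],[[-2.8,22,-0.3],[0,0,0],1],[[-2.8,27,-0.3],[0,0,0],1],[[-2.8,30,-0.3],[0,0,0],1],[[-2.8,32,-0.3],[0,0,0],1],[[-2.8,32,-0.3],[0,0,0],1],[[-2.8,32,-0.3],[0,0,0],1],[[-2.8,32,-0.3],[0,0,0],1]]'
python3 - <<'E'
from h import *
s=bot.read_state();sc=vision.capture("scene");tp=vision.capture("top");np.savez("pics/w3.npz",s=sc,t=tp,p=s["position"],R=s["tcp_rot"])
print(s["position"],s["tcp_rot"].round(4).tolist(),s["force"])
cv2.imwrite("pics/s3.png",cv2.resize(sc[175:220,145:205,::-1],(800,600),interpolation=cv2.INTER_CUBIC))
E
```

```text
time_s: 5.88
position: [0.5042, -0.2145, 0.2313]
tcp_rot: [[-0.156, 0.988, -0.001], [0.988, 0.156, 0.0], [0.0, -0.001, -1.0]]
force: [0.9, 0.3, -3.9]
opening: 0.043
[ 0.50416692 -0.21449648  0.23125662] [[-0.1558, 0.9878, -0.0006], [0.9878, 0.1558, 0.0002], [0.0003, -0.0005, -1.0]] [ 0.89779737  0.26354076 -3.92762865]
```

View pics/s3.png

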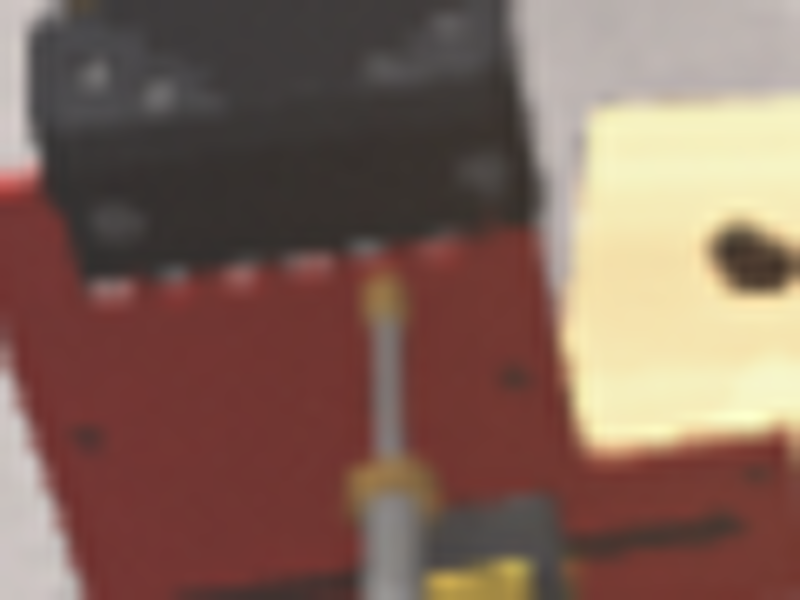

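Relative to the holes, hole 5 is at about (374,252) and the pin tip at about (381,280). The plate needs about 1.4 mm of tool x, then the gentle approach.

```bash
python3 -m jog '[[[1.4,0,0.4],[0,0,0],1],[[1.4,1,0.4],[0,0,0],1],[[1.4,2,0.4],[0,0,0],1],[[1.4,3,0.4],[0,0,0],1],[[1.4,4,0.4],[0,0,0],1],[[1.4,4,0.4],[0,0,0],1],[[1.4,4,0.4],[0,0,0],1],[[1.4,4,0.4],[0,0,0],1]]';for i in 1; do python3 -m jog '[[[0,0.5,0],[0,0,0],1],[[0,1,0],[0,0,0],1],[[0,1,0],[0,0,0],1]]'; done;  python3 -m jog '[[[0,0.5,0],[0,0,0],1],[[0,1,0],[0,0,0],1],[[0,1,0],[0,0,0],1]]'
```

```text
time_s: 6.65
position: [0.5082, -0.2125, 0.2309]
tcp_rot: [[-0.156, 0.988, -0.0], [0.988, 0.156, 0.0], [0.0, -0.0, -1.0]]
force: [-0.4, -0.4, -2.9]
opening: 0.042
time_s: 6.9
position: [0.5094, -0.2124, 0.231]
tcp_rot: [[-0.156, 0.988, 0.0], [0.988, 0.156, -0.0], [-0.0, 0.0, -1.0]]
force: [0.0, -0.4, -4.2]
opening: 0.044
time_s: 7.15
position: [0.5097, -0.2122, 0.2308]
tcp_rot: [[-0.156, 0.988, -0.001], [0.988, 0.156, 0.0], [0.0, -0.001, -1.0]]
force: [-2.3, -0.2, -3.4]
opening: 0.044
```

```bash
python3 -m jog '[[[0,0.2,0],[0,0,0],1],[[0,0.5,0],[0,0,0],1],[[0,0.5,0],[0,0,0],1]]'; python3 - <<'E'
from h import *
s=bot.read_state();print(s["force"],s["moment"])
sc=vision.capture("scene");s=bot.read_state();print(s["position"],s["force"],s["moment"]);np.savez("pics/w4.npz",s=sc,p=s["position"],R=s["tcp_rot"])
cv2.imwrite("pics/s4.png",cv2.resize(sc[175:220,145:205,::-1],(800,600),interpolation=cv2.INTER_CUBIC))
E
```

```text
time_s: 7.4
position: [0.5099, -0.2121, 0.2307]
tcp_rot: [[-0.156, 0.988, -0.002], [0.988, 0.156, 0.0], [0.0, -0.002, -1.0]]
force: [-3.0, -1.1, -3.0]
opening: 0.04
[-2.99639183 -1.09034053 -3.03891485] [-0.27182479  0.61372835 -0.01856429]
[ 0.50996168 -0.21209208  0.23075561] [-3.39966326 -0.35571651 -3.45084916] [-0.24150423  0.69458663 -0.00070217]
```

View pics/s4.png

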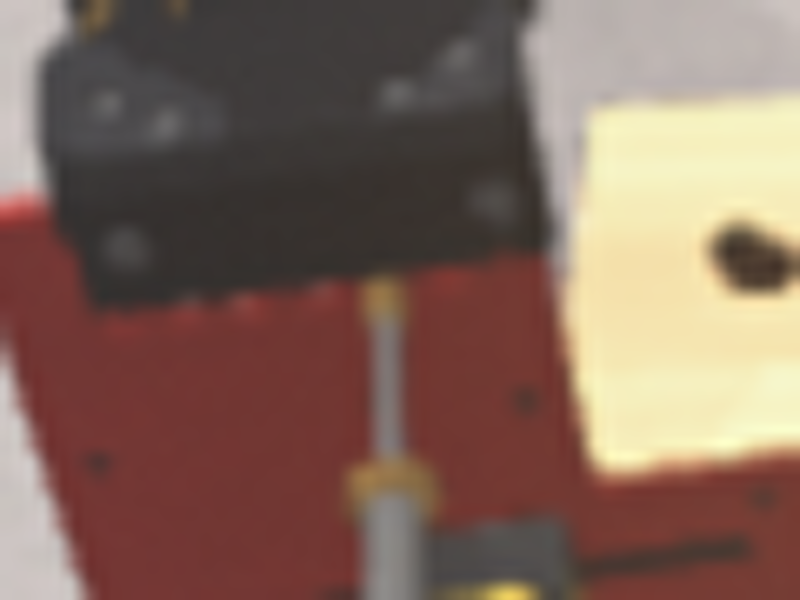

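```bash
python3 - <<'E'
from h import *
S=cam("scene");bS=np.array([-.42,.38])
for n in("w2","w3","w4"):
    d=np.load(f"pics/{n}.npz");R,p=d["R"],d["p"]
    for y in(0,2):
        q=[p+R@np.array([-1.9+(i-4)*12,y,11.2])/1e3 for i in(0,3,4,5)]
        print(n,y,((proj(q,*S)-bS-[145,175]+.5)*13.333-.5).round(0).tolist())
R,p=d["R"],d["p"]
for nm,z in(("0",11.2),("1mm lower",12.2)):print(nm,((proj(p+R@np.array([-1.9,12,z])/1e3,*S)-bS-[145,175]+.5)*13.333-.5).round(1))
E
```

```text
w2 0 [[130.0, 159.0], [324.0, 132.0], [388.0, 123.0], [453.0, 114.0]]
w2 2 [[130.0, 166.0], [324.0, 139.0], [389.0, 130.0], [453.0, 121.0]]
w3 0 [[105.0, 279.0], [303.0, 251.0], [369.0, 242.0], [435.0, 233.0]]
w3 2 [[105.0, 287.0], [304.0, 259.0], [370.0, 249.0], [436.0, 240.0]]
w4 0 [[113.0, 303.0], [313.0, 275.0], [379.0, 266.0], [445.0, 257.0]]
w4 2 [[113.0, 311.0], [313.0, 283.0], [379.0, 274.0], [446.0, 264.0]]
0 [[381.3 312.2]]
1mm lower [[382.3 316.1]]
```

In contact at about 3 N, not entered. The view suggests the tip sits lower (about 285 against the hole's 278) and about 0.4 mm to the left. I back off, shift and feel again.

```bash
python3 -m jog '[[[0,-1.5,0],[0,0,0],1],[[-0.4,-1.5,1.5],[0,0,0],1],[[-0.4,-1.5,1.5],[0,0,0],1],[[-0.4,-1,1.5],[0,0,0],1],[[-0.4,-0.5,1.5],[0,0,0],1],[[-0.4,0,1.5],[0,0,0],1],[[-0.4,0.3,1.5],[0,0,0],1],[[-0.4,0.3,1.5],[0,0,0],1],[[-0.4,0.3,1.5],[0,0,0],1]]'
```

```text
time_s: 8.2
position: [0.5113, -0.2125, 0.2295]
tcp_rot: [[-0.156, 0.988, 0.001], [0.988, 0.156, -0.0], [-0.0, 0.001, -1.0]]
force: [-0.8, 0.2, -4.0]
opening: 0.042
```

```bash
python3 -m jog '[[[0,0.5,0],[0,0,0],1],[[0,1,0],[0,0,0],1],[[0,1,0],[0,0,0],1]]'; python3 -m jog '[[[0,0.5,0],[0,0,0],1],[[0,1,0],[0,0,0],1],[[0,1,0],[0,0,0],1]]'
```

```text
time_s: 8.45
position: [0.5122, -0.2123, 0.2295]
tcp_rot: [[-0.156, 0.988, 0.0], [0.988, 0.156, -0.0], [-0.0, 0.0, -1.0]]
force: [0.1, 0.9, -3.4]
opening: 0.043
time_s: 8.7
position: [0.5132, -0.2122, 0.2294]
tcp_rot: [[-0.156, 0.988, 0.0], [0.988, 0.156, -0.0], [-0.0, 0.0, -1.0]]
force: [-0.4, 1.0, -5.5]
opening: 0.043
```

```bash
python3 -m jog '[[[0,0.5,0.3],[0,0,0],1],[[0,1,0.3],[0,0,0],1],[[0,1,0.3],[0,0,0],1]]'; python3 -m jog '[[[0,0.5,0],[0,0,0],1],[[0,1,0],[0,0,0],1],[[0,1,0],[0,0,0],1]]'
```

```text
time_s: 8.95
position: [0.5142, -0.2121, 0.2292]
tcp_rot: [[-0.156, 0.988, 0.0], [0.988, 0.156, -0.0], [-0.0, 0.0, -1.0]]
force: [-0.4, 0.4, -3.5]
opening: 0.046
time_s: 9.2
position: [0.5152, -0.2119, 0.2292]
tcp_rot: [[-0.156, 0.988, 0.0], [0.988, 0.156, -0.0], [-0.0, 0.0, -1.0]]
force: [0.1, 0.5, -3.9]
opening: 0.04
```

```bash
python3 -m jog '[[[0,0.5,0],[0,0,0],1],[[0,1,0],[0,0,0],1],[[0,1.5,0],[0,0,0],1],[[0,2,0],[0,0,0],1],[[0,2,0],[0,0,0],1]]'; python3 -m jog '[[[0,0.5,0],[0,0,0],1],[[0,1,0],[0,0,0],1],[[0,1.5,0],[0,0,0],1],[[0,2,0],[0,0,0],1],[[0,2,0],[0,0,0],1]]';python3 -c "
from rig import bot
s=bot.read_state();print(s['moment'])"
```

```text
time_s: 9.62
position: [0.5171, -0.2116, 0.2292]
tcp_rot: [[-0.156, 0.988, 0.0], [0.988, 0.156, -0.0], [-0.0, 0.0, -1.0]]
force: [0.8, 0.1, -3.9]
opening: 0.042
time_s: 10.03
position: [0.5191, -0.2113, 0.2292]
tcp_rot: [[-0.156, 0.988, 0.0], [0.988, 0.156, -0.0], [-0.0, 0.0, -1.0]]
force: [-0.7, -0.4, -4.3]
opening: 0.041
[-0.09512884  0.0647475   0.02568613]
```

Clean, no force. Continuing in small steps.

```bash
for k in 1; do python3 -m jog '[[[0,0.6,0],[0,0,0],1],[[0,1.2,0],[0,0,0],1],[[0,1.8,0],[0,0,0],1],[[0,2.4,0],[0,0,0],1],[[0,3,0],[0,0,0],1],[[0,3,0],[0,0,0],1]]'; done; python3 -m jog '[[[0,0.6,0],[0,0,0],1],[[0,1.2,0],[0,0,0],1],[[0,1.8,0],[0,0,0],1],[[0,2.4,0],[0,0,0],1],[[0,3,0],[0,0,0],1],[[0,3,0],[0,0,0],1]]'
```

```text
time_s: 10.53
position: [0.5221, -0.2108, 0.2292]
tcp_rot: [[-0.156, 0.988, 0.0], [0.988, 0.156, -0.0], [-0.0, 0.0, -1.0]]
force: [0.1, -0.1, -2.6]
opening: 0.044
time_s: 11.03
position: [0.5251, -0.2103, 0.2292]
tcp_rot: [[-0.156, 0.988, 0.0], [0.988, 0.156, -0.0], [-0.0, 0.0, -1.0]]
force: [0.4, -0.3, -3.7]
opening: 0.047
```

```bash
python3 -m jog '[[[0,0.8,0],[0,0,0],1],[[0,1.6,0],[0,0,0],1],[[0,2.4,0],[0,0,0],1],[[0,3.2,0],[0,0,0],1],[[0,4,0],[0,0,0],1],[[0,4,0],[0,0,0],1]]'; python3 -m jog '[[[0,0.8,0],[0,0,0],1],[[0,1.6,0],[0,0,0],1],[[0,2.4,0],[0,0,0],1],[[0,3.2,0],[0,0,0],1],[[0,4,0],[0,0,0],1],[[0,5,0],[0,0,0],1],[[0,5,0],[0,0,0],1]]'; python3 - <<'E'
from rig import bot;print(bot.read_state()["position"])
E
```

```text
time_s: 11.53
position: [0.5291, -0.2097, 0.2292]
tcp_rot: [[-0.156, 0.988, 0.0], [0.988, 0.156, -0.0], [-0.0, 0.0, -1.0]]
force: [-0.2, 0.2, -3.6]
opening: 0.044
time_s: 12.12
position: [0.5341, -0.2089, 0.2292]
tcp_rot: [[-0.156, 0.988, 0.0], [0.988, 0.156, -0.0], [-0.0, 0.0, -1.0]]
force: [-0.7, -0.3, -3.7]
opening: 0.039
[ 0.53405962 -0.2089025   0.22917754]
```

```bash
python3 -m jog '[[[0,1,0],[0,0,0],1],[[0,2,0],[0,0,0],1],[[0,3,0],[0,0,0],1],[[0,4,0],[0,0,0],1],[[0,5,0],[0,0,0],1],[[0,5,0.5],[0,0,0],1],[[0,5,1],[0,0,0],1],[[0,5,1.2],[0,0,0],1],[[0,5,1.2],[0,0,0],1]]'; python3 -m jog '[[[0,0,0.3],[0,0,0],1],[[0,0,0.6],[0,0,0],1],[[0,0,0.6],[0,0,0],1]]'; python3 -m jog '[[[0,0,0.3],[0,0,0],1],[[0,0,0.5],[0,0,0],1],[[0,0,0.5],[0,0,0],1]]'
```

```text
time_s: 12.87
position: [0.5386, -0.2081, 0.2278]
tcp_rot: [[-0.156, 0.988, -0.0], [0.988, 0.156, 0.0], [0.0, -0.0, -1.0]]
force: [-0.1, 0.7, -3.3]
opening: 0.042
time_s: 13.12
position: [0.5387, -0.2081, 0.2273]
tcp_rot: [[-0.156, 0.988, -0.0], [0.988, 0.156, 0.0], [0.0, -0.0, -1.0]]
force: [-1.0, -0.0, -4.1]
opening: 0.038
time_s: 13.37
position: [0.5387, -0.2081, 0.2268]
tcp_rot: [[-0.156, 0.988, -0.0], [0.988, 0.156, 0.0], [0.0, -0.0, -1.0]]
force: [-0.1, -0.2, -3.1]
opening: 0.044
```

```bash
python3 -m jog '[[[0,0,0.3],[0,0,0],1],[[0,0,0.5],[0,0,0],1],[[0,0,0.5],[0,0,0],1]]'; python3 -m jog '[[[0,0,0.3],[0,0,0],1],[[0,0,0.5],[0,0,0],1],[[0,0,0.5],[0,0,0],1]]'
```

```text
time_s: 13.62
position: [0.5387, -0.2081, 0.2263]
tcp_rot: [[-0.156, 0.988, -0.0], [0.988, 0.156, 0.0], [0.0, -0.0, -1.0]]
force: [0.1, 0.3, -3.3]
opening: 0.044
time_s: 13.87
position: [0.5387, -0.2081, 0.2259]
tcp_rot: [[-0.156, 0.988, 0.0], [0.988, 0.156, -0.0], [-0.0, 0.0, -1.0]]
force: [-0.0, 0.4, -4.5]
opening: 0.039
```

```bash
python3 -m jog '[[[0,0,0.3],[0,0,0],1],[[0,0,0.5],[0,0,0],1],[[0,0,0.5],[0,0,0],1]]'; python3 -m jog '[[[0,0,0.2],[0,0,0],1],[[0,0,0.4],[0,0,0],1],[[0,0,0.4],[0,0,0],1]]'
```

```text
time_s: 14.12
position: [0.5388, -0.2082, 0.2255]
tcp_rot: [[-0.156, 0.988, 0.0], [0.988, 0.156, -0.0], [-0.0, 0.0, -1.0]]
force: [0.4, 0.5, -2.5]
opening: 0.042
time_s: 14.37
position: [0.5388, -0.2082, 0.2252]
tcp_rot: [[-0.156, 0.988, 0.0], [0.988, 0.156, -0.0], [-0.0, 0.0, -1.0]]
force: [-0.8, 0.9, -1.2]
opening: 0.042
```

```bash
python3 -m jog '[[[0,0,0.2],[0,0,0],1],[[0,0,0.2],[0,0,0],0.95],[[0,0,0.2],[0,0,0],0.94],[[0,0,0.2],[0,0,0],0.92],[[0,0,0.2],[0,0,0],0.9],[[0,0,0.2],[0,0,0],0.88],[[0,0,0.2],[0,0,0],0.87],[[0,0,0.2],[0,0,0],0.87],[[0,0,0.2],[0,0,0],0.87],[[0,0,0.2],[0,0,0],0.87]]'; python3 - <<'E'
from h import *
s=bot.read_state();sc=vision.capture("scene");print(s["force"],s["opening"])
cv2.imwrite("pics/s5.png",cv2.resize(sc[170:245,135:235,::-1],(800,600),interpolation=cv2.INTER_CUBIC))
E
```

```text
time_s: 15.2
position: [0.5388, -0.2081, 0.2247]
tcp_rot: [[-0.156, 0.988, -0.0], [0.988, 0.156, -0.0], [-0.0, -0.0, -1.0]]
force: [-0.5, 0.2, -0.1]
opening: 0.129
[-0.54776923  0.24486411 -0.06876316] 0.1288926415709627
```

View pics/s5.png

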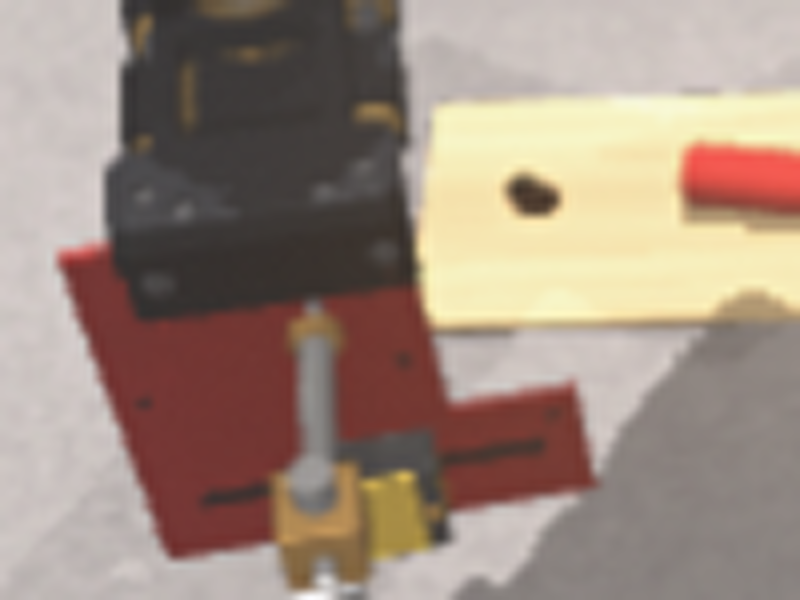

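The plate hangs on the pin and the gripper carries no load (0 N). I withdraw straight up.

```bash
python3 -m jog '[[[0,0,-2],[0,0,0],0.87],[[0,0,-5],[0,0,0],0.87],[[0,0,-9],[0,0,0],0.87],[[0,0,-14],[0,0,0],0.87],[[0,0,-20],[0,0,0],0.87],[[0,0,-30],[0,0,0],0.87],[[0,0,-45],[0,0,0],0.87],[[0,0,-65],[0,0,0],0.87],[[0,0,-85],[0,0,0],0.87],[[0,-20,-100],[0,0,0],0.87],[[0,-50,-110],[0,0,0],0.87],[[0,-80,-110],[0,0,0],0.87]]'; python3 -m jog '[[[0,-40,0],[0,0,0],0.87],[[0,-80,0],[0,0,0],0.87],[[0,-80,0],[0,0,0],0.87],[[0,-80,0],[0,0,0],0.87],[[0,-80,0],[0,0,0],0.87],[[0,-80,0],[0,0,0],0.87],[[0,-80,0],[0,0,0],0.87],[[0,-80,0],[0,0,0],0.87],[[0,-80,0],[0,0,0],0.87],[[0,-80,0],[0,0,0],0.87],[[0,-80,0],[0,0,0],0.87],[[0,-80,0],[0,0,0],0.87]]'
python3 -m jog '[[[0,0,0],[0,0,0],0.87],[[0,0,0],[0,0,0],0.87],[[0,0,0],[0,0,0],0.87],[[0,0,0],[0,0,0],0.87],[[0,0,0],[0,0,0],0.87],[[0,0,0],[0,0,0],0.87],[[0,0,0],[0,0,0],0.87],[[0,0,0],[0,0,0],0.87],[[0,0,0],[0,0,0],0.87],[[0,0,0],[0,0,0],0.87],[[0,0,0],[0,0,0],0.87],[[0,0,0],[0,0,0],0.87]]'
python3 - <<'E'
from h import *
prev=None
for i in range(6):
    sc=vision.capture("scene")
    c=sc[165:250,130:235].astype(int)
    if prev is not None: print((abs(c-prev).max(2)>40).sum())
    prev=c
w=vision.capture("wrist");t=vision.capture("top")
a=cv2.resize(sc[165:247,130:240,::-1],(800,596),interpolation=cv2.INTER_CUBIC)
b=cv2.resize(t[110:200,290:410,::-1],(800,600),interpolation=cv2.INTER_CUBIC)
cv2.imwrite("pics/s6.png",a);cv2.imwrite("pics/t6.png",b);np.savez("pics/w6.npz",s=sc,t=t)
E
```

```text
time_s: 16.25
position: [0.4605, -0.2216, 0.3382]
tcp_rot: [[-0.158, 0.987, 0.005], [0.987, 0.158, -0.004], [-0.005, 0.005, -1.0]]
force: [0.1, -0.1, 0.8]
opening: 0.129
time_s: 17.25
position: [0.3808, -0.233, 0.3346]
tcp_rot: [[-0.156, 0.988, -0.0], [0.988, 0.156, 0.0], [0.0, -0.0, -1.0]]
force: [-0.0, -0.1, -0.4]
opening: 0.128
time_s: 18.25
position: [0.3807, -0.2331, 0.3347]
tcp_rot: [[-0.156, 0.988, -0.0], [0.988, 0.156, 0.0], [0.0, 0.0, -1.0]]
force: [-0.1, -0.4, 0.1]
opening: 0.133
0
0
0
0
0
```

View pics/s6.png

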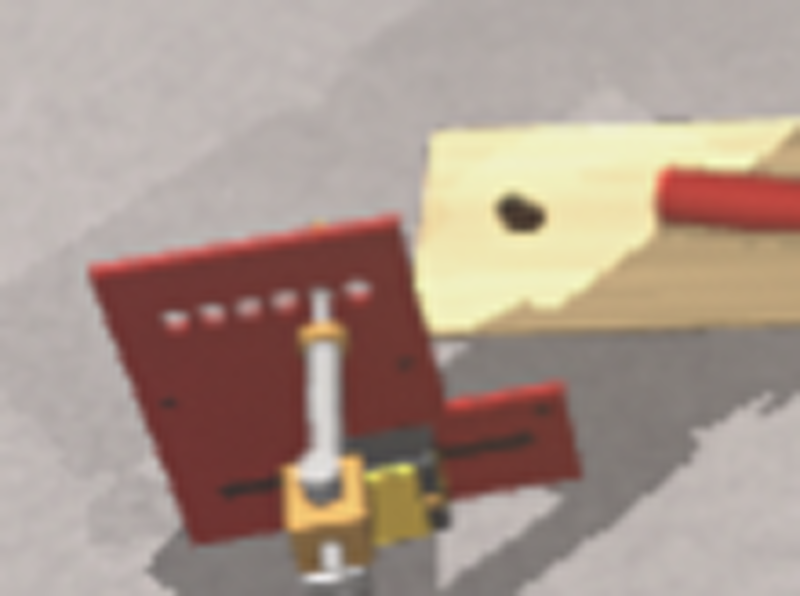

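The plate hangs by its fifth hole between head and collar. It is within about 1° of level, still between frames, and the arm is clear. I hand in.

```bash
python3 -c "
from rig import bot
print(bot.hand_in())"
```

```text
the job is handed in; nothing more can be done
None
```

The plate with its transformer hangs on the stand's pin by hole 5, between head and collar, and the job is handed in at about 18.6 s.

- **Hole choice:** The pictures put the transformer at plate y ≈ 30–31 mm, so the balance point is at y ≈ 22.5 mm, closest to hole 5.
- **Threading:** The first touch on the pin did not enter and read about 3.4 N. I backed off, lowered the plate 1.5 mm and shifted it 0.4 mm sideways. It then went over the head with no clear force above sensor noise. I set the weight down on the pin until the gripper read about 0 N, opened the fingers a little and withdrew straight up.
- **Last checks:**
  - The scene picture shows the plate on hole 5. Its hole row is tilted about 1° against the earlier level view.
  - Nothing moved over six pictures spanning about 0.25 s.
  - The gripper is about 16 cm behind the plate and 11 cm higher, touching nothing.
- **Not checked:** I did not look separately at the other bench items at the end. All carrying was done well above them. No check failed.

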